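Stand up a support pillar and lay its rest plate on it

TASK

Make up the support stand: tip the lying pillar upright by raising its orange-topped end while its square foot stays on the bench as the pivot (do not pick the pillar up off the bench). Then lift the clamp's yellow bar by its red knob as far as it goes, slide the blue plate along the bed out from beneath the bar towards the knob end until it is clear, and lay it flat and centred on top of the upright pillar. Leave the bar raised, let go of everything, and leave the torque meter, tape roll and side cutters where they are.

Things in the scene. Friction and masses are not known exactly. Their poses are not given: they have to be found in the camera images.
- pillar_foot (a point): Centre of the flat underside of the pillar's foot. Loose pillar, 0.4 kg, 130 mm long: dark square foot 48 x 48 x 12 mm, round aluminium shank 36 mm in diameter, round orange cap 48 mm in diameter. It starts lying with its axis level, 24 mm above the bench, cap end roughly to the robot's right. x axis: from foot to cap. It tips up about the lower edge of this underside.
- pillar_top (a point): Centre of the flat orange cap top of the pillar, 130 mm from pillar_foot along the axis; 130 mm above the bench when the pillar stands. A tall white screwdriving machine stands from y = 0.29 m on to the left: keep wrist and arm clear of it.
- pillar_grip (a point): Point on the pillar's axis 32 mm below its top (98 mm from the foot's underside), in the middle of a good place to grip the 36 mm shank. Same axes as pillar_foot.
- fixture: Clamp, fixed to the bench: a narrow level bed (x from -90 to 95 mm), 30 mm wide (y), its top 28 mm above the bench; origin under the bed's centre line, at bench height. x axis: along the bed from the knob end (at the robot's right) to the hinge end. At the hinge end (x from 50 to 95 mm) a base 76 mm wide, 10 mm high; elsewhere nothing stands beside the bed.
- bar (a joint): Hinge of the yellow clamp bar, rad: 0 = down on the plate, 0.72 = raised fully to its stop. Stiff: about 3 N at the knob; it stays where it is left. Raised fully it still slopes over the plate, so a gripper coming straight down on the plate would hit it: come in tilted, leaning back towards the knob end by 30 to 45 degrees.
- bar_hinge (a point): Point on the bar's hinge axis, 75 mm along +x from the fixture's origin and 46 mm above the bench; the axis is parallel to the fixture's y axis. The bar is 18 mm wide, 8 mm thick; raised fully, its knob is about 160 mm above the bench and 26 mm to the knob side of the fixture's origin.
- bar_knob (a point): Centre of the red ball knob (26 mm in diameter) on the bar's free end, 145 mm from the hinge axis along the bar and 16 mm above the bar's middle line; 62 mm above the bench while the bar is down.
- plate_center (a point): Centre (half-way up) of the blue plate: loose, 0.12 kg, 100 (x) x 60 (y) x 8 mm, 14 mm hole in its middle. It starts on the bed, x along the fixture's x, centre 10 mm hingewards of the fixture's origin, 32 mm above the bench; a pin under the lowered bar stands in its hole. Sides overhang the bed by 15 mm. Grip it by the knob end, e.g. 38 mm from its centre; slide it clear of the raised bar before lifting.
- torque_meter: Bystander: grey and black hand-held meter, 118 x 66 x 37 mm, loose on the bench; origin under its middle.
- tape_roll: Bystander: roll of beige tape lying flat, 62 mm across, 19 mm high, loose; origin under its middle.
- side_cutters: Bystander: side cutters with red grips, 131 x 47 x 12 mm, loose; origin under their middle.

How it is judged (in metres and radians):
On the way, in this order (a step that is already met when the one before it is completed fails the run):
1. the pillar stands upright on its foot (horizontal distance between pillar_top and pillar_foot below 0.009 m and height (world z) of pillar_top above 0.12 m and height (world z) of pillar_foot below 0.005 m and linear speed of pillar below 0.03 m/s), for 0.3 s.
2. the clamp bar is raised (at least 0.6 rad) (value of joint bar above 0.6 rad), for 0.2 s.
3. the plate has been slid along the bed, at least 60 mm towards the knob end, lifted no more than 9 mm off it, with the bar still up (x of plate_center in the frame of fixture below -0.05 m and z of plate_center in the frame of fixture between 0.025 and 0.041 m and value of joint bar above 0.5 rad), for 0.05 s.
At the end, for the whole second after the job is handed in: The pillar stands upright on its foot on the bench (within about 4 degrees), the plate lies still and level (within 0.06 rad) on its top with its centre within 14 mm of the pillar's, and the bar is still raised (above 0.5 rad) (horizontal distance between pillar_top and pillar_foot below 0.009 m and height (world z) of pillar_top above 0.12 m and height (world z) of pillar_foot below 0.005 m and horizontal distance between plate_center and pillar_top below 0.014 m and height (world z) of plate_center between 0.129 and 0.139 m and angle between plate_center's own z axis and vertical below 0.06 rad and value of joint bar above 0.5 rad and linear speed of each of plate, pillar below 0.02 m/s); the robot touches nothing.
It fails at once if the pillar is picked up off the bench (foot centre above 42 mm) (height (world z) of pillar_foot above 0.042 m).
It fails at once if the torque meter is moved by more than 20 mm (distance of torque_meter from where it was at the start of the episode above 0.02 m).
It fails at once if the tape roll is moved by more than 20 mm (distance of tape_roll from where it was at the start of the episode above 0.02 m).
It fails at once if the side cutters is moved by more than 20 mm (distance of side_cutters from where it was at the start of the episode above 0.02 m).
It also fails if it takes over 69 s, if anything falls off the work surface, if the arm or the gripper's body presses on something with over 40 N, if the wrist force passes 120 N, or if a joint passes its speed limit or range.

ROBOT

A 6-joint arm with a two-finger parallel gripper is mounted at the origin on a cart in front of the work surface, level with it; the furniture and walls round the work are solid. World frame = base frame: x ahead of the robot, y to its left, z up, the work surface at z = 0. Lengths are in mm, angles in rad, forces in N, time in s.
With the tool pointing down it reaches from about 300 to 775 mm from the base axis. Payload 14.6 kg.
Tool frame: the origin (TCP) lies at the very end of the fingers, on their centre line; the grasp point (between the pads) lies 19 mm behind it; z points along the fingers, y is the line along which they close (so a half turn about z gives the same grasp; the last joint's range is limited). The gripper opens to 94 mm and grips with 3 to 60 N. Pads are 16 mm wide; open, the fingers measure 119 mm over their backs; the gripper's body (75 mm by 177 mm) begins 78 mm behind the grasp point.
Start: joints at [1.244, 0.3, 1.521, -0, 1.321, -0.067], TCP at [141.286, 531.533, 205.446] pointing down, gripper open.
Joint ranges: [-3.03, 3.03], [-0.79, 2.21], [0.23, 2.52], [-1.04, 4.18], [0, 3.07], [-2.55, 2.55]. Speed limits (rad/s): [2.22, 2.22, 2.57, 3.14, 3.14, 3.14].

INTERFACE

Orientations are given as [roll, pitch, yaw] about the fixed x, y, z axes, in that order (R = Rz(yaw) Ry(pitch) Rx(roll)).
In Python, from cell import manip, camera, get_calibration gives the robot as it stands. The module is installed in compiled form; this text tells all that it offers.
- The arm moves only by the tool jog_arm, never from a script. Its argument "plan" is one flat list of numbers, 6 for each row, row after row: the shift along the world's x, y, z in m, then the turn, a rotation vector about the world's x, y, z in degrees. A call has 1 to 20 rows; each row is the pose to reach, as a shift and turn from the pose commanded when the call began; what a row does not reach only later rows make up. A row lasts 1/10 s, in which the tool goes at most 50 mm and 8.59 degrees, less where a joint would pass 70% of its speed; a pose out of reach is approached as far as the arm can. A call with a gripper value outside its range is refused whole. "claw" is the finger opening in m, from 0 to 0.094, set as the call begins (left out, the last holds). The fingers move at their own pace and stop on an object; "force" is the grip in N (left out, the last holds). Time passes only in rows, so rows that repeat a pose let the fingers close. It gives the time, the measured TCP pose, the force, the opening and the grip force at its end, in the units of the state.
- manip.read_state(): the state, without advancing time (a new reading comes with each control period).
- camera(name): name is "side" or "top" or "wrist"; returns (picture, depth): 480x640x3 uint8, red, green, blue; 480x640 float32, mm along the optical axis (not along the pixel's ray), 0 where there is no reading.
- get_calibration(name): a dict with "fx", "fy", "cx", "cy" (pixels), "origin" and "attitude" of the camera in the world. Camera axes: x right, y down, z forward; pixel columns grow to the right and rows downward; lengths in mm; the calibration is good to about 2 mm. A picture is of the moment at which its call begins: read the wrist's pose just before it. get_calibration takes no time and is no camera call; for the wrist camera it gives the pose at the moment of the call.
- manip.sign_off(): hands the job in; it is judged then, once.
The state is a dict: "clock": time; "joints": joint angles; "qd": joint speeds; "effort": joint torques, N m; "eef_pos": TCP position; "eef_rot": TCP orientation; "wrist_force": force on the tool from outside, world axes, zero at the start; "moment": the same for the moment, N m; "finger_gap": finger opening in mm; "finger_force": force on a finger pad.
Only numpy, scipy, OpenCV 4.12 (cv2) and the standard library are available. Lean on these libraries where they do the work, as an engineer would, in place of code of your own. Each camera call takes 0.05 s, during which the arm holds its last target. There are 200 camera calls.

## Working session

There is one attempt and no reset: what is moved stays moved. The work goes in short steps, Python scripts to look and compute and a tool call to move; the robot and the scene stay as the last step left them, time stands still between calls to the robot, and variables do not carry over. Pictures are saved under pics/ and viewed, at most 10 in all, crops included, and the job is handed in when it is done.

Besides the shell and the picture viewer there is one more tool, called as name(argument=value, ...), one argument or row to a line, values as JSON. jog_arm: Moves the arm, as the interface text tells. Its arguments: {"type":"object","properties":{"plan":{"type":"array"},"claw":{"type":"number"},"force":{"type":"number"}},"required":["plan"]}

```bash
mkdir -p pics
cat > h.py <<'E'
import numpy as np, cv2
from cell import manip, camera, get_calibration
from scipy.spatial.transform import Rotation as R
def snap(n,fn):
    c=get_calibration(n); p,d=camera(n); cv2.imwrite('pics/%s.png'%fn,p[:,:,::-1]); np.savez('%s.npz'%fn,p=p,d=d)
    return p,d,c
def att(c):
    a=np.array(c['attitude'],float)
    return a if a.shape==(3,3) else (R.from_euler('xyz',a).as_matrix() if a.size==3 else R.from_quat(a).as_matrix())
def cloud(d,c):
    v,u=np.mgrid[0:480,0:640]
    P=np.stack([(u-c['cx'])/c['fx']*d,(v-c['cy'])/c['fy']*d,d],-1)
    return P@att(c).T+np.array(c['origin'])
E
python3 - <<'E'
from h import *
for n in('side','top'):
    p,d,c=snap(n,n+'0'); print(n,c)
print(manip.read_state())
E
```

```text
side {'fx': 553.7354111483022, 'fy': 553.7354111483022, 'cx': 305.05059929100145, 'cy': 238.71416978215336, 'origin': array([228.25325781, 583.86282821, 633.8849743 ]), 'attitude': array([-2.19048931, -0.01601264, -2.61001324])}
top {'fx': 501.6444382187876, 'fy': 501.6444382187876, 'cx': 313.97699509140955, 'cy': 244.97843815686815, 'origin': array([426.02502931, -93.85989671, 916.16072353]), 'attitude': array([-2.91072687e+00,  4.24132607e-04, -1.58560402e+00])}
{'clock': 0.1, 'joints': array([ 1.24441293e+00,  3.00394838e-01,  1.52150378e+00,  1.15933947e-05,
        1.32069949e+00, -6.65945014e-02]), 'qd': array([-0.0010762 , -0.00330096, -0.0021863 ,  0.00079028, -0.00049535,
       -0.00104041]), 'effort': array([ 4.69889983e-04, -5.32646620e+01, -3.53279507e+01,  7.09356135e-02,
        2.36155617e-02, -2.47116759e-05]), 'eef_pos': array([141.20544999, 531.32765576, 204.96086169]), 'eef_rot': array([-3.14059017e+00, -7.81134846e-05,  2.88180084e+00]), 'wrist_force': array([-0.43317007, -0.61528357,  0.81004259]), 'moment': array([-0.00798288,  0.00184793, -0.00540863]), 'finger_force': 0.0, 'finger_gap': 93.78127168692399}
```

View pics/top0.png

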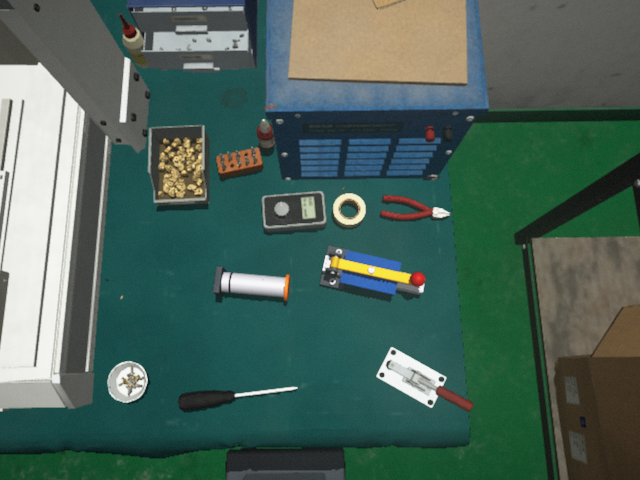

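View pics/side0.png

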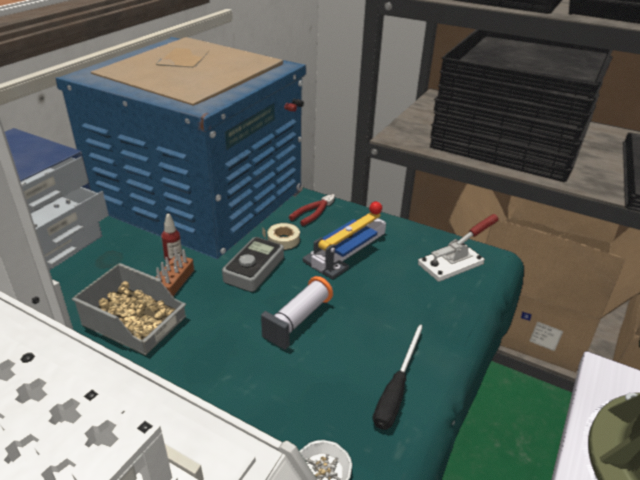

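The top view (up = +x, left = +y) shows the pillar with its foot near (220,282) and cap at (288,288). The clamp's knob is at (418,279), its hinge at (333,264), and the plate lies between them. The meter, tape and cutters are all ahead (+x) of these. Next I'll measure positions by colour and depth.

Run:
```python
from h import *
def rayplane(c,u,v,z):
    r=att(c)@np.array([(u-c['cx'])/c['fx'],(v-c['cy'])/c['fy'],1]);o=np.array(c['origin']);return o+r*(z-o[2])/r[2]
c=get_calibration('top');f=np.load('top0.npz');p,d=f['p'],f['d'];W=cloud(d,c)
hsv=cv2.cvtColor(p,cv2.COLOR_RGB2HSV);v,u=np.mgrid[0:480,0:640]
def box(a,b,e,g):return (u>=a)&(u<=b)&(v>=e)&(v<=g)
H,S,V=[hsv[...,i].astype(int) for i in range(3)]
ms={'knob':box(405,430,265,295)&((H<5)|(H>174))&(S>150),'cap':box(275,300,265,310)&(H>4)&(H<20)&(S>150),
'yellow':box(325,425,245,295)&(H>20)&(H<35)&(S>150),'plate':box(320,425,235,310)&(H>100)&(H<125)&(S>120)&(V>70),
'shank':box(230,284,262,306)&(S<60)&(V>120),'foot':box(205,232,255,305)&(W[...,2]>8)}
for n,m in ms.items():
    q=W[m&(d>0)];rc=cv2.minAreaRect(np.argwhere(m)[:,::-1].astype(np.float32))
    print(n,m.sum(),'px',u[m].mean().round(1),v[m].mean().round(1),'med',np.median(q,0).round(1),'lo',np.percentile(q,2,0).round(1),'hi',np.percentile(q,98,0).round(1),'rect',np.round(rc[0],1),np.round(rc[1],1),round(rc[2],1))
    if n in('yellow','plate','shank'):
        x=q[:,:2]-q[:,:2].mean(0);w,e=np.linalg.eigh(x.T@x);print('  dir',e[:,1],'ang',np.degrees(np.arctan2(e[1,1],e[0,1])).round(2))
    if n=='plate':
        for k in cv2.boxPoints(rc):print('   corner',rayplane(c,*k,36).round(1))
for n,b in(('meter',(258,330,188,234)),('tape',(330,368,192,228)),('cut',(380,452,192,224))):
    q=W[box(*b)&(W[...,2]>6)&(d>0)];print(n,q.min(0).round(),q.max(0).round())
print('bench',np.median(W[box(200,300,320,370)],0))
```

```text
knob 156 px 417.4 278.5 med [ 563.6 -271.5   71. ] lo [ 553.1 -283.9   63.8] hi [ 574.8 -261.8   75.1] rect [417.5 278.5] [13. 13.] 90.0
cap 101 px 286.2 287.1 med [556.3 -46.5  40.8] lo [536.6 -50.2  11.4] hi [580.8 -42.3  47.3] rect [286.1 287. ] [ 4.  26.2] 5.7
yellow 738 px 369.8 270.3 med [ 582.6 -189.3   49.5] lo [ 562.3 -259.9   45.2] hi [ 603.3 -127.7   53.7] rect [371.3 270.5] [83.4 10.6] 13.3
  dir [0.23746939 0.97139502] ang 76.26
plate 1256 px 370.2 273.0 med [ 574.6 -196.2   35.5] lo [ 547.3 -245.8    1. ] hi [ 617.7 -145.8   38.5] rect [370.6 272.2] [57.5 34.2] 12.8
  dir [0.24027178 0.97070566] ang 76.1
   corner [ 564.  -139.4   36. ]
   corner [ 624.3 -154.6   36. ]
   corner [ 599.5 -254.2   36. ]
   corner [ 539.9 -237.5   36. ]
shank 1035 px 256.9 283.8 med [563.1   5.2  38.8] lo [546.2 -40.8  29.2] hi [582.1  51.1  43.4] rect [256.5 283.8] [54.9 19.1] 5.0
  dir [0.10699567 0.99425949] ang 83.86
foot 480 px 222.0 280.9 med [568.3  68.   41.5] lo [548.7  49.1  19.6] hi [593.1  80.7  49.5] rect [220.8 275.4] [46.  23.3] 79.0
meter [ 669. -118.    6.] [743.   1.  40.]
tape [ 676. -192.    7.] [ 740. -131.   23.]
cut [ 687. -354.    6.] [ 735. -222.   16.]
bench [458.70368462  20.58354918  -0.9197285 ]
```

Run:
```python
from h import *
P=[]
for n in('top','side'):
    c=get_calibration(n);f=np.load(n+'0.npz');W=cloud(f['d'],c).reshape(-1,3);P.append(W[f['d'].ravel()>0])
W=np.vstack(P)
for zl in range(20,600,60):
    for xl in (100,200,300,400,500,600,700):
        q=W[(W[:,2]>zl)&(W[:,2]<zl+60)&(W[:,1]>150)&(W[:,0]>xl)&(W[:,0]<xl+100)]
        if len(q)>15: print(zl,xl,len(q),'ymin',np.percentile(q[:,1],2).round(),'xmin',np.percentile(q[:,0],2).round())
# move numbers
r0=R.from_euler('xyz',[np.pi,0,2.8816])
print((R.from_rotvec([0,0,np.radians(-81)])).as_rotvec(degrees=True))
```

```text
20 300 679 ymin 292.0 xmin 360.0
20 400 1076 ymin 292.0 xmin 402.0
20 500 1035 ymin 294.0 xmin 502.0
20 600 953 ymin 295.0 xmin 602.0
20 700 2379 ymin 152.0 xmin 705.0
80 300 1976 ymin 292.0 xmin 371.0
80 400 6172 ymin 293.0 xmin 401.0
80 500 4256 ymin 295.0 xmin 502.0
80 600 3784 ymin 295.0 xmin 602.0
80 700 3346 ymin 295.0 xmin 702.0
140 400 5099 ymin 329.0 xmin 428.0
140 500 4982 ymin 329.0 xmin 502.0
140 600 4141 ymin 329.0 xmin 602.0
140 700 4019 ymin 330.0 xmin 702.0
200 400 4913 ymin 406.0 xmin 458.0
200 500 9553 ymin 407.0 xmin 501.0
200 600 1307 ymin 405.0 xmin 601.0
[  0.   0. -81.]
```

jog_arm(
  plan=[0.05,-0.12,0.03,0,0,-16,0.1,-0.26,0.03,0,0,-32,0.15,-0.38,0.03,0,0,-48,0.2,-0.51,0.03,0,0,-64,0.26,-0.55,0.03,0,0,-81,0.26,-0.55,0.03,0,0,-81,0.26,-0.55,0.03,0,0,-81,0.26,-0.55,0.03,0,0,-81,0.26,-0.55,0.03,0,0,-81,0.26,-0.55,0.03,0,0,-81,0.26,-0.55,0.03,0,0,-81,0.26,-0.55,0.03,0,0,-81,0.26,-0.55,0.03,0,0,-81,0.26,-0.55,0.03,0,0,-81,0.26,-0.55,0.03,0,0,-81],
  claw=0.094,
)

```text
clock: 1.6
eef_pos: [400.8, -17.7, 235.2]
eef_rot: [-3.141, -0.0, 1.468]
wrist_force: [-0.4, 0.2, -0.3]
finger_gap: 94.1
finger_force: 0.0
```

jog_arm(
  plan=[0.05,0.01,0,8,-0.9,0,0.09,0.02,0,16,-1.7,0,0.13,0.024,-0.03,24,-2.6,0,0.162,0.026,-0.06,32,-3.4,0,0.162,0.026,-0.09,40,-4.3,0,0.162,0.026,-0.124,44.7,-4.8,0,0.162,0.026,-0.124,44.7,-4.8,0,0.162,0.026,-0.124,44.7,-4.8,0,0.162,0.026,-0.124,44.7,-4.8,0,0.162,0.026,-0.124,44.7,-4.8,0],
)

```text
clock: 2.6
eef_pos: [564.1, 8.2, 114.0]
eef_rot: [3.132, -0.782, 1.476]
wrist_force: [0.1, -0.9, 0.3]
finger_gap: 94.3
finger_force: 0.0
```

Run:
```python
from h import *
s=manip.read_state();print({k:s[k].round(3) for k in('joints','eef_pos','eef_rot','wrist_force')},s['clock'])
p,d,c=snap('wrist','w1');print(c)
W=cloud(d,c)
m=(d>0)&(W[...,2]>3)&(W[...,2]<60)&(W[...,0]>500)&(W[...,0]<630)&(W[...,1]>-60)&(W[...,1]<100)
hsv=cv2.cvtColor(p,cv2.COLOR_RGB2HSV);H,S,V=[hsv[...,i].astype(int) for i in range(3)]
sh=m&(S<60)&(V>110);cap=m&(H>4)&(H<20)&(S>150)
for n,k in(('all',m),('sh',sh),('cap',cap)):
    q=W[k]
    if len(q)>20:
        print(n,len(q),np.percentile(q,1,0).round(1),np.percentile(q,50,0).round(1),np.percentile(q,99,0).round(1))
        if n!='cap':
            for y in range(-50,90,10):
                t=q[(q[:,1]>y)&(q[:,1]<y+10)]
                if len(t)>20:print('  ',y,np.percentile(t[:,0],[2,98]).round(1),np.percentile(t[:,2],98).round(1))
```

```text
{'joints': array([-0.386,  0.542,  1.606,  0.77 ,  1.343, -0.607]), 'eef_pos': array([564.072,   8.227, 114.025]), 'eef_rot': array([ 3.132, -0.782,  1.476]), 'wrist_force': array([ 0.139, -0.905,  0.272])} 2.6
{'fx': 350.9560113475625, 'fy': 350.9560113475625, 'cx': 319.6299310227755, 'cy': 239.38180920216377, 'origin': array([556.40367519, -62.83825281, 294.36812155]), 'attitude': array([-2.62002041, -0.00494441, -0.10251833])}
all 7081 [541.3 -47.8  11.2] [566.3  25.2  40.8] [593.6  80.4  49.1]
   -50 [538.4 581. ] 48.4
   -40 [537.5 561.3] 44.4
   -20 [548.2 579.5] 43.1
   -10 [546.7 580.6] 43.0
   0 [547.7 581.4] 43.0
   10 [548.7 582.5] 43.0
   20 [549.7 583.9] 43.0
   30 [551.1 584.5] 43.0
   40 [551.8 585.8] 42.9
   50 [552.7 587.2] 43.2
   60 [554.5 594.7] 47.9
   70 [548.7 594.5] 49.4
   80 [549.1 581.9] 49.5
sh 5542 [547.6 -38.4  28.2] [567.2  28.2  40.7] [591.9  80.8  49.1]
   -50 [563.3 576.8] 42.5
   -40 [543.2 561.7] 42.8
   -20 [548.2 579.5] 43.1
   -10 [546.7 580.6] 43.0
   0 [547.8 581.4] 43.0
   10 [548.9 582.5] 43.0
   20 [549.9 583.9] 43.0
   30 [551.1 584.5] 43.0
   40 [551.9 585.8] 42.9
   50 [553.5 587.1] 43.2
   60 [554.2 590.9] 48.2
   70 [550.4 594.6] 49.5
   80 [549.9 582. ] 49.5
cap 810 [537.1 -48.8  10.1] [560.8 -44.8  42.1] [581.8 -39.5  48.6]
```

View pics/w1.png

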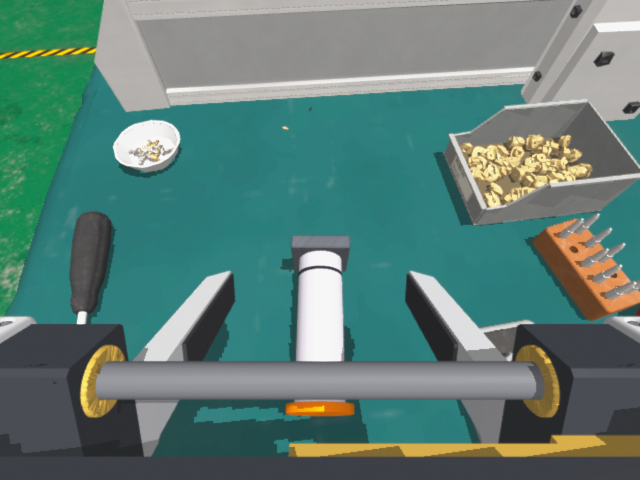

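The wrist view shows the pillar centred between the open fingers at about column 320 and aligned with them, with the cap at (320,408). Descending and gripping.

jog_arm(
  plan=[0,0,-0.025,0,0,0,0,0,-0.05,0,0,0,0,0,-0.075,0,0,0,0,0,-0.09,0,0,0,0.001,0,-0.099,0,0,0,0.001,0,-0.099,0,0,0,0.001,0,-0.099,0,0,0],
)

```text
clock: 3.35
eef_pos: [564.8, 7.4, 13.4]
eef_rot: [3.136, -0.784, 1.471]
wrist_force: [0.0, -0.4, -1.1]
finger_gap: 94.1
finger_force: 0.0
```

jog_arm(
  plan=[0,0,0,0,0,0,0,0,0,0,0,0,0,0,0,0,0,0,0,0,0,0,0,0,0,0,0,0,0,0,0,0,0,0,0,0,0,0,0,0,0,0,0,0,0,0,0,0],
  claw=0.0,
  force=30,
)

```text
clock: 4.15
eef_pos: [564.3, 7.5, 12.5]
eef_rot: [3.137, -0.785, 1.47]
wrist_force: [-0.5, 1.0, -0.6]
finger_gap: 35.6
finger_force: 30.0
```

Run:
```python
from h import *
s=manip.read_state();print({k:s[k].round(3) for k in('joints','eef_pos','eef_rot','wrist_force')},s['clock'],s['finger_gap'],s['finger_force'])
ax=np.array([.9943,-.107,0]);ax/=np.linalg.norm(ax)
piv=np.array([572.3,80.3,0.]);T=np.array([564.6,7.5,12.4])
for th in range(0,86,5):
    r=R.from_rotvec(-ax*np.radians(th)); e=r.apply(T-piv)+piv-T; 
    print(th,(e/1000).round(4),r.as_rotvec(degrees=True).round(1))
```

```text
{'joints': array([-0.388,  0.712,  1.621,  0.809,  1.217, -0.74 ]), 'eef_pos': array([564.338,   7.489,  12.451]), 'eef_rot': array([ 3.137, -0.785,  1.47 ]), 'wrist_force': array([-0.535,  0.963, -0.559])} 4.15 35.5524850315964 30.009838342666626
0 [0. 0. 0.] [-0.  0. -0.]
5 [0.0001 0.0014 0.0063] [-5.   0.5 -0. ]
10 [0.0003 0.0032 0.0125] [-9.9  1.1 -0. ]
15 [0.0006 0.0057 0.0185] [-14.9   1.6  -0. ]
20 [0.0009 0.0086 0.0243] [-19.9   2.1  -0. ]
25 [0.0013 0.012  0.0298] [-24.9   2.7  -0. ]
30 [0.0017 0.0159 0.0349] [-29.8   3.2  -0. ]
35 [0.0022 0.0202 0.0397] [-34.8   3.7  -0. ]
40 [0.0027 0.025  0.0442] [-39.8   4.3  -0. ]
45 [0.0032 0.03   0.0481] [-44.7   4.8  -0. ]
50 [0.0038 0.0354 0.0516] [-49.7   5.3  -0. ]
55 [0.0044 0.0411 0.0547] [-54.7   5.9  -0. ]
60 [0.0051 0.0471 0.0572] [-59.7   6.4  -0. ]
65 [0.0057 0.0532 0.0592] [-64.6   7.   -0. ]
70 [0.0064 0.0595 0.0606] [-69.6   7.5  -0. ]
75 [0.0071 0.0659 0.0615] [-74.6   8.   -0. ]
80 [0.0078 0.0723 0.0618] [-79.5   8.6  -0. ]
85 [0.0085 0.0787 0.0616] [-84.5   9.1  -0. ]
```

jog_arm(
  plan=[0.0001,0.0014,0.007,-5,0.5,0,0.0003,0.0032,0.013,-9.9,1.1,0,0.0006,0.0057,0.019,-14.9,1.6,0,0.0009,0.0086,0.025,-19.9,2.1,0,0.0013,0.012,0.0305,-24.9,2.7,0,0.0017,0.0159,0.0355,-29.8,3.2,0,0.0022,0.0202,0.0405,-34.8,3.7,0,0.0027,0.025,0.045,-39.8,4.3,0,0.0032,0.03,0.049,-44.7,4.8,0,0.0038,0.0354,0.0525,-49.7,5.3,0,0.0038,0.0354,0.0525,-49.7,5.3,0,0.0038,0.0354,0.0525,-49.7,5.3,0],
)

```text
clock: 5.35
eef_pos: [567.8, 43.4, 64.4]
eef_rot: [-3.141, 0.086, 1.469]
wrist_force: [0.6, -0.1, -3.2]
finger_gap: 35.5
finger_force: 30.0
```

jog_arm(
  plan=[0.0006,0.0057,0.003,-5,0.5,0,0.0013,0.0117,0.0055,-9.9,1.1,0,0.0019,0.0178,0.0075,-14.9,1.6,0,0.0026,0.0241,0.009,-19.9,2.1,0,0.0033,0.0305,0.0098,-24.9,2.7,0,0.004,0.0369,0.01,-29.8,3.2,0,0.0047,0.0433,0.0098,-34.8,3.7,0,0.0051,0.0472,0.0095,-37.8,4.1,0,0.0051,0.0472,0.0095,-37.8,4.1,0,0.0051,0.0472,0.0095,-37.8,4.1,0,0.0051,0.0472,0.0095,-37.8,4.1,0],
)

```text
clock: 6.45
eef_pos: [573.2, 89.3, 74.3]
eef_rot: [-3.136, 0.75, 1.47]
wrist_force: [0.6, 0.3, -1.2]
finger_gap: 35.8
finger_force: 30.0
```

Run:
```python
from h import *
s=manip.read_state();print({k:s[k].round(3) for k in('joints','eef_pos','eef_rot','wrist_force')})
p,d,c=snap('top','t2');p2,d,c2=snap('side','s2')
a=cv2.resize(p[220:340,160:400],None,fx=2.5,fy=2.5);b=cv2.resize(p2[150:390,160:400],(300,300))
cv2.imwrite('pics/m2.png',np.hstack([a,b])[:,:,::-1])
```

```text
{'joints': array([ 0.375,  0.742,  1.359, -0.651,  1.474,  0.69 ]), 'eef_pos': array([573.173,  89.336,  74.259]), 'eef_rot': array([-3.136,  0.75 ,  1.47 ]), 'wrist_force': array([ 0.599,  0.259, -1.202])}
```

View pics/m2.png

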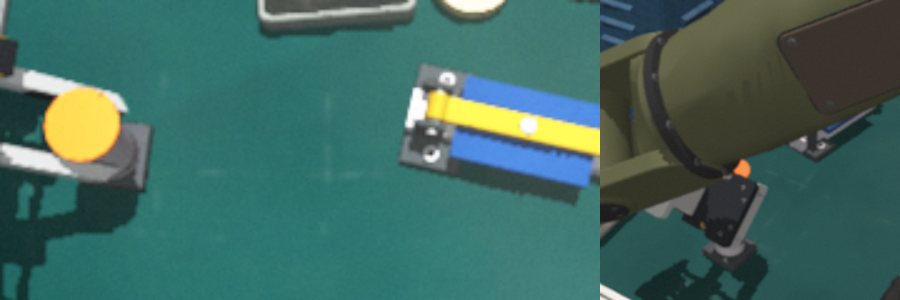

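The pillar is upright in the grip, with the orange cap over the foot at (85,125) in the crop. Now I'll lower it slightly, release, and rise clear.

jog_arm(
  plan=[0,0.0005,-0.001,-1.0,0.1,0,0,0.001,-0.0015,-2.0,0.2,0,0,0.001,-0.002,-2.0,0.2,0,0,0.001,-0.002,-2.0,0.2,0],
)

```text
clock: 6.95
eef_pos: [573.5, 91.6, 73.9]
eef_rot: [-3.139, 0.787, 1.469]
wrist_force: [-1.9, 5.4, 12.4]
finger_gap: 35.4
finger_force: 30.0
```

jog_arm(
  plan=[0,0,0,0,0,0,0,0,0,0,0,0,0,0,0,0,0,0,0,0,0,0,0,0,0,0,0,0,0,0,0,0,0,0,0,0],
  claw=0.094,
)

```text
clock: 7.55
eef_pos: [573.2, 91.1, 72.4]
eef_rot: [-3.137, 0.786, 1.47]
wrist_force: [0.3, 0.1, -0.2]
finger_gap: 79.8
finger_force: 0.0
```

jog_arm(
  plan=[0,0,0.015,0,0,0,0,0,0.035,0,0,0,0,0,0.06,0,0,0,0,0,0.09,0,0,0,0,0,0.12,0,0,0,0,-0.02,0.13,8,-0.9,0,0,-0.06,0.13,16,-1.7,0,0,-0.1,0.13,24,-2.6,0,0,-0.14,0.13,32,-3.4,0,0,-0.18,0.13,40,-4.3,0,0,-0.2,0.13,45,-4.8,0,0,-0.2,0.13,45,-4.8,0,0,-0.2,0.13,45,-4.8,0],
)

```text
clock: 8.85
eef_pos: [573.1, -109.7, 204.0]
eef_rot: [3.14, -0.002, 1.468]
wrist_force: [-0.1, 0.8, -0.1]
finger_gap: 94.1
finger_force: 0.0
```

Run:
```python
from h import *
s=manip.read_state();print({k:s[k].round(3) for k in('joints','eef_pos','eef_rot','wrist_force')},s['clock'])
p,d,c=snap('side','s3');Ws=cloud(d,c)
p2,d2,c2=snap('top','t3');W=cloud(d2,c2)
for p,W in((p,Ws),(p2,W)):
    hsv=cv2.cvtColor(p,cv2.COLOR_RGB2HSV);H,S,V=[hsv[...,i].astype(int) for i in range(3)]
    q=W[(H>4)&(H<20)&(S>150)&(W[...,2]>110)&(W[...,2]<150)&(W[...,1]>40)&(W[...,1]<160)&(W[...,0]>500)&(W[...,0]<650)]
    t=q[q[:,2]>np.percentile(q[:,2],90)-4]
    print(len(q),len(t),t.min(0).round(1),t.max(0).round(1),t.mean(0).round(1), np.linalg.lstsq(np.c_[t[:,:2]-t[:,:2].mean(0),np.ones(len(t))],t[:,2],rcond=None)[0].round(3))
```

```text
{'joints': array([-0.253,  0.375,  1.424,  0.003,  1.341, -0.15 ]), 'eef_pos': array([ 573.078, -109.661,  204.028]), 'eef_rot': array([ 3.140e+00, -2.000e-03,  1.468e+00]), 'wrist_force': array([-0.092,  0.818, -0.125])} 8.85
650 620 [548.9  78.3 126.6] [596.3 127.7 131.9] [572.1 104.4 129.3] [ 4.00000e-03 -8.00000e-03  1.29329e+02]
691 645 [551.8  79.5 127.1] [597.9 126.4 133.9] [574.7 103.2 129.5] [-5.00000e-03 -6.00000e-03  1.29473e+02]
```

Pillar stands level at about (573.5, 103.7). Next, the knob.

jog_arm(
  plan=[-0.002,-0.04,0,0,0,-2,-0.005,-0.08,-0.01,0,0,-4,-0.008,-0.12,-0.03,0,0,-6,-0.01,-0.162,-0.04,0,0,-7.8,-0.01,-0.162,-0.054,0,0,-7.8,-0.01,-0.162,-0.054,0,0,-7.8,-0.01,-0.162,-0.054,0,0,-7.8],
)

```text
clock: 9.65
eef_pos: [563.8, -269.1, 148.9]
eef_rot: [-3.141, -0.003, 1.335]
wrist_force: [0.7, -0.4, 0.9]
finger_gap: 94.1
finger_force: 0.0
```

Run:
```python
from h import *
s=manip.read_state();print({k:s[k].round(3) for k in('joints','eef_pos','eef_rot','wrist_force')},s['clock'])
p,d,c=snap('wrist','w4');W=cloud(d,c);p2,d2,c2=snap('top','t4')
hsv=cv2.cvtColor(p,cv2.COLOR_RGB2HSV);H,S,V=[hsv[...,i].astype(int) for i in range(3)]
B=(d>0)&(W[...,1]<-100)&(W[...,1]>-320)&(W[...,0]>500)&(W[...,0]<660)
for n,m in(('knob',((H<5)|(H>174))&(S>150)&(W[...,2]>45)),('yellow',(H>20)&(H<35)&(S>150)&(W[...,2]>40)&(W[...,2]<65)),('plate',(H>100)&(H<125)&(S>120)&(W[...,2]>25)&(W[...,2]<45))):
    q=W[m&B]
    if len(q)<10: print(n,len(q));continue
    x=q[:,:2]-q[:,:2].mean(0);e=np.linalg.eigh(x.T@x)[1][:,1]
    print(n,len(q),q.min(0).round(1),q.max(0).round(1),q.mean(0).round(1),np.degrees(np.arctan2(*e[::-1])).round(1))
    if n=='knob':
        A=np.c_[2*q,np.ones(len(q))];t=np.linalg.lstsq(A,(q**2).sum(1),rcond=None)[0];print(t[:3].round(1),np.sqrt(t[3]+(t[:3]**2).sum()).round(1))
    if n=='plate':
        rc=cv2.minAreaRect(q[:,:2].astype(np.float32));print(rc)
```

```text
{'joints': array([-0.505,  0.514,  1.357,  0.003,  1.273, -0.271]), 'eef_pos': array([ 563.793, -269.14 ,  148.948]), 'eef_rot': array([-3.141e+00, -3.000e-03,  1.335e+00]), 'wrist_force': array([ 0.74 , -0.445,  0.869])} 9.65
knob 765 [ 552.8 -281.4   62.7] [ 577.2 -258.1   76.5] [ 565.3 -268.6   71.4] 161.7
[ 564.6 -270.8   63.2] 12.3
yellow 4184 [ 558.6 -264.8   47.6] [ 608.7 -121.9   55.9] [ 585.  -187.1   50.7] 76.4
plate 6383 [ 542.3 -248.8   33.7] [ 623.6 -138.6   39. ] [ 582.9 -191.5   36.4] 75.3
((582.6996459960938, -193.67733764648438), (99.94773864746094, 60.17475128173828), 76.06626892089844)
```

View pics/w4.png

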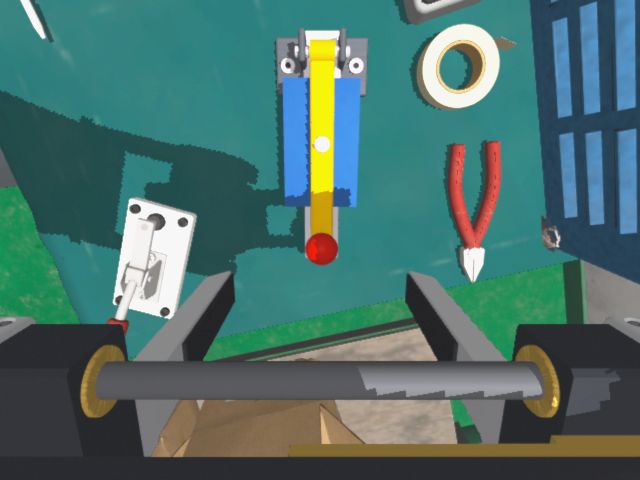

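Wrist view: knob at (321,248), bar along column 321, plate centred on its pin at (322,144). The fingers line up with the knob. I'll grip it and swing the bar up.

jog_arm(
  plan=[0.001,0,-0.03,0,0,0,0.001,0,-0.06,0,0,0,0.001,0,-0.085,0,0,0,0.001,0,-0.101,0,0,0,0.001,0,-0.101,0,0,0,0.001,0,-0.101,0,0,0],
)

```text
clock: 10.35
eef_pos: [564.9, -270.8, 48.7]
eef_rot: [3.141, -0.003, 1.333]
wrist_force: [-0.2, 0.3, -0.5]
finger_gap: 94.1
finger_force: 0.0
```

jog_arm(
  plan=[0,0,0,0,0,0,0,0,0,0,0,0,0,0,0,0,0,0,0,0,0,0,0,0,0,0,0,0,0,0,0,0,0,0,0,0,0,0,0,0,0,0,0,0,0,0,0,0,0,0,0,0,0,0],
  claw=0.0,
  force=30,
)

```text
clock: 11.25
eef_pos: [564.3, -270.9, 47.5]
eef_rot: [3.142, -0.003, 1.332]
wrist_force: [13.6, -3.9, -2.8]
finger_gap: 25.4
finger_force: 7.5
```

jog_arm(
  plan=[0.0002,0.001,0.007,0,0,0,0.0005,0.0022,0.0144,0,0,0,0.001,0.004,0.0215,0,0,0,0.0015,0.0059,0.0285,0,0,0,0.0021,0.0083,0.0355,0,0,0,0.0027,0.0109,0.0421,0,0,0,0.0034,0.014,0.0488,0,0,0,0.0042,0.0172,0.0552,0,0,0,0.0051,0.0208,0.0615,0,0,0,0.006,0.0247,0.0675,0,0,0,0.007,0.0289,0.0735,0,0,0,0.0082,0.0334,0.0791,0,0,0,0.0094,0.0381,0.0845,0,0,0,0.0106,0.0431,0.0896,0,0,0,0.0111,0.045,0.0915,0,0,0,0.0111,0.045,0.0915,0,0,0,0.0111,0.045,0.0915,0,0,0],
)

```text
clock: 12.95
eef_pos: [575.5, -225.8, 139.1]
eef_rot: [3.141, -0.004, 1.333]
wrist_force: [5.5, 0.3, -0.6]
finger_gap: 24.4
finger_force: 30.0
```

jog_arm(
  plan=[0,0,0,0,0,0,0,0,0,0,0,0,0,0,0,0,0,0,0,0,0,0,0,0,0,0,0,0,0,0],
  claw=0.094,
)

```text
clock: 13.45
eef_pos: [575.2, -225.9, 138.9]
eef_rot: [-3.141, -0.003, 1.332]
wrist_force: [-0.8, -0.8, -0.4]
finger_gap: 61.0
finger_force: 0.0
```

jog_arm(
  plan=[0,0,0.03,0,0,0,-0.003,-0.01,0.07,0,0,0,-0.012,-0.05,0.1,0,0,0,-0.024,-0.1,0.1,0,0,0,-0.024,-0.1,0.1,0,0,0,-0.024,-0.1,0.1,0,0,0],
)

```text
clock: 14.05
eef_pos: [550.7, -326.7, 238.5]
eef_rot: [-3.141, -0.004, 1.331]
wrist_force: [-0.2, 0.3, 0.6]
finger_gap: 94.0
finger_force: 0.0
```

Run:
```python
from h import *
s=manip.read_state();print({k:s[k].round(3) for k in('joints','eef_pos','eef_rot','wrist_force')},s['clock'])
p,d,c=snap('top','t5');W=cloud(d,c)
hsv=cv2.cvtColor(p,cv2.COLOR_RGB2HSV);H,S,V=[hsv[...,i].astype(int) for i in range(3)]
B=(d>0)&(W[...,1]<-100)&(W[...,1]>-320)&(W[...,0]>500)&(W[...,0]<660)
q=W[B&((H<5)|(H>174))&(S>150)&(W[...,2]>80)]
if len(q)>10:
    A=np.c_[2*q,np.ones(len(q))];t=np.linalg.lstsq(A,(q**2).sum(1),rcond=None)[0];print('knob',len(q),t[:3].round(1),q.max(0))
q=W[B&(H>100)&(H<125)&(S>120)&(W[...,2]>25)&(W[...,2]<45)];print('plate',len(q),cv2.minAreaRect(q[:,:2].astype(np.float32)))
q=W[B&(H>20)&(H<35)&(S>150)&(W[...,2]>60)]
print('bar',len(q))
if len(q)>20:
    f=np.array([.239,.971]);s=q[:,:2]@f;print('bar angle',np.polyfit(s,q[:,2],1),np.arctan(-np.polyfit(s,q[:,2],1)[0]))
```

```text
{'joints': array([-0.594,  0.488,  1.186,  0.003,  1.47 , -0.354]), 'eef_pos': array([ 550.724, -326.722,  238.481]), 'eef_rot': array([-3.141, -0.004,  1.331]), 'wrist_force': array([-0.174,  0.306,  0.608])} 14.05
knob 190 [ 575.1 -229.   153. ] [ 584.71943128 -217.57527113  166.58058372]
plate 1169 ((582.8041381835938, -196.0859832763672), (100.60822296142578, 60.62132263183594), 75.74713134765625)
bar 470
bar angle [-0.94245534 60.11518012] 0.7557821246339488
```

Run:
```python
from h import *
P=[]
for n in('top','side'):
    c=get_calibration(n);f=np.load(n+'0.npz');W=cloud(f['d'],c).reshape(-1,3);P.append(W[f['d'].ravel()>0])
W=np.vstack(P)
for zl in range(100,800,100):
    for xl in range(200,1000,100):
        q=W[(W[:,2]>zl)&(W[:,2]<zl+100)&(W[:,1]<-250)&(W[:,0]>xl)&(W[:,0]<xl+100)]
        if len(q)>8: print(zl,xl,len(q),'ymax',np.percentile(q[:,1],98).round())
# wrist centre fit (spherical wrist 6R): unknown d1,a1,L2,L3,off
```

```text
100 200 1503 ymax -845.0
100 300 2981 ymax -843.0
100 400 2741 ymax -843.0
100 500 2523 ymax -842.0
100 600 1508 ymax -842.0
100 700 2552 ymax -252.0
100 800 1057 ymax -800.0
100 900 331 ymax -1340.0
200 200 345 ymax -789.0
200 300 368 ymax -789.0
200 400 339 ymax -788.0
200 500 306 ymax -787.0
200 600 282 ymax -788.0
200 700 4796 ymax -252.0
200 800 5215 ymax -252.0
200 900 1678 ymax -252.0
300 200 1526 ymax -790.0
300 300 1770 ymax -789.0
300 400 1454 ymax -789.0
300 500 1020 ymax -789.0
300 600 713 ymax -788.0
300 700 431 ymax -785.0
300 800 167 ymax -279.0
300 900 14 ymax -272.0
```

jog_arm(
  plan=[0.001,0,0,7.8,-1.9,0,0.002,0,0,15.5,-3.8,0,0.003,0,-0.02,23.3,-5.7,0,0.004,0.01,-0.06,31,-7.6,0,0.005,0.02,-0.1,38.9,-9.6,0,0.005,0.026,-0.135,43.7,-10.7,0,0.005,0.026,-0.135,43.7,-10.7,0,0.005,0.026,-0.135,43.7,-10.7,0,0.005,0.026,-0.135,43.7,-10.7,0,0.005,0.026,-0.135,43.7,-10.7,0],
)

```text
clock: 15.1
eef_pos: [557.3, -300.0, 106.9]
eef_rot: [3.134, -0.785, 1.338]
wrist_force: [-0.2, -0.1, -0.5]
finger_gap: 94.1
finger_force: 0.0
```

Run:
```python
from h import *
s=manip.read_state();print({k:s[k].round(3) for k in('joints','eef_pos','eef_rot','wrist_force')},s['clock'])
print('toolz',R.from_euler('xyz',s['eef_rot']).as_matrix()[:,2].round(3))
p,d,c=snap('wrist','w6');W=cloud(d,c)
hsv=cv2.cvtColor(p,cv2.COLOR_RGB2HSV);H,S,V=[hsv[...,i].astype(int) for i in range(3)]
q=W[(d>0)&(H>100)&(H<125)&(S>120)&(W[...,2]>25)&(W[...,2]<45)&(W[...,0]<660)];rc=cv2.minAreaRect(q[:,:2].astype(np.float32));print(len(q),rc)
```

```text
{'joints': array([-0.811,  0.816,  1.159,  0.64 ,  1.643, -0.689]), 'eef_pos': array([ 557.338, -299.989,  106.937]), 'eef_rot': array([ 3.134, -0.785,  1.338]), 'wrist_force': array([-0.154, -0.058, -0.549])} 15.1
toolz [ 0.17   0.686 -0.707]
6299 ((582.77099609375, -193.87599182128906), (101.89239501953125, 60.204261779785156), 76.14185333251953)
```

View pics/w6.png

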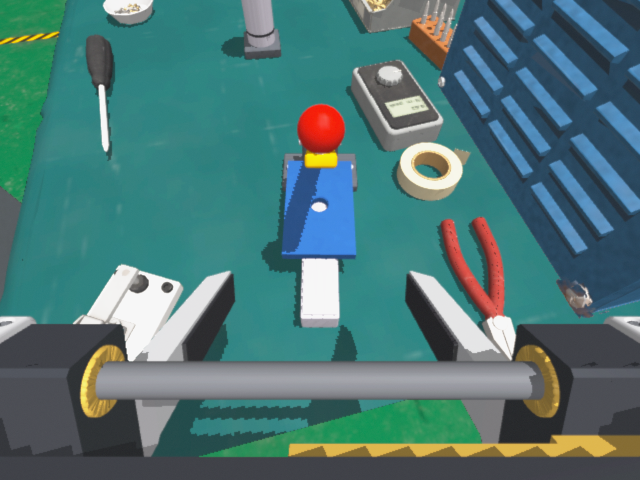

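The wrist view shows the bar raised: knob at (321,128), plate clear with its hole at (319,206), knob-end edge near row 255. Fingers straddle it evenly; advancing along the tool axis.

jog_arm(
  plan=[0.004,0.0165,-0.017,0,0,0,0.008,0.033,-0.034,0,0,0,0.0122,0.0494,-0.051,0,0,0,0.0163,0.066,-0.068,0,0,0,0.0185,0.075,-0.077,0,0,0,0.0204,0.0823,-0.085,0,0,0,0.0204,0.0823,-0.085,0,0,0,0.0204,0.0823,-0.085,0,0,0,0.0204,0.0823,-0.085,0,0,0],
)

```text
clock: 16.05
eef_pos: [576.9, -218.5, 19.7]
eef_rot: [3.138, -0.788, 1.334]
wrist_force: [-0.2, -1.0, 0.1]
finger_gap: 94.4
finger_force: 0.0
```

jog_arm(
  plan=[0,0,0,0,0,0,0,0,0,0,0,0,0,0,0,0,0,0,0,0,0,0,0,0,0,0,0,0,0,0,0,0,0,0,0,0,0,0,0,0,0,0],
  claw=0.0,
  force=40,
)

```text
clock: 16.75
eef_pos: [576.7, -217.6, 18.9]
eef_rot: [3.14, -0.789, 1.333]
wrist_force: [-0.7, -0.1, 0.3]
finger_gap: 59.6
finger_force: 40.0
```

jog_arm(
  plan=[-0.0012,-0.0049,0.0008,0,0,0,-0.0036,-0.0146,0.001,0,0,0,-0.006,-0.0243,0.001,0,0,0,-0.0084,-0.034,0.001,0,0,0,-0.0108,-0.0437,0.001,0,0,0,-0.0131,-0.0534,0.001,0,0,0,-0.0155,-0.0631,0.001,0,0,0,-0.0179,-0.0728,0.001,0,0,0,-0.0203,-0.0825,0.001,0,0,0,-0.0227,-0.0922,0.001,0,0,0,-0.0251,-0.102,0.001,0,0,0,-0.0275,-0.1117,0.001,0,0,0,-0.0287,-0.1165,0.001,0,0,0,-0.0287,-0.1165,0.001,0,0,0,-0.0287,-0.1165,0.001,0,0,0],
)

```text
clock: 18.25
eef_pos: [548.0, -333.9, 19.9]
eef_rot: [3.14, -0.789, 1.333]
wrist_force: [-0.2, -0.8, -1.2]
finger_gap: 59.2
finger_force: 40.0
```

Run:
```python
from h import *
s=manip.read_state();print({k:s[k].round(3) for k in('eef_pos','eef_rot','wrist_force')},s['clock'],s['finger_gap'])
p,d,c=snap('wrist','w7');W=cloud(d,c)
hsv=cv2.cvtColor(p,cv2.COLOR_RGB2HSV);H,S,V=[hsv[...,i].astype(int) for i in range(3)]
q=W[(d>0)&(H>100)&(H<125)&(S>120)&(W[...,2]>15)&(W[...,2]<65)&(W[...,0]<640)&(W[...,1]<-150)];rc=cv2.minAreaRect(q[:,:2].astype(np.float32));print(len(q),rc)
t=q[q[:,2]>33];f=np.array([.239,.971]);x=(t[:,:2]-[580.3,-203.4])@f;print(x.min(),x.max(),np.polyfit(x,t[:,2],1))
```

```text
{'eef_pos': array([ 548.024, -333.865,   19.861]), 'eef_rot': array([ 3.14 , -0.789,  1.333]), 'wrist_force': array([-0.163, -0.829, -1.165])} 18.25 59.234651584245256
18448 ((554.75, -310.03704833984375), (100.9927978515625, 61.91979217529297), 75.93073272705078)
-160.25944940126098 -59.23966465393787 [4.64089405e-05 3.71293712e+01]
```

View pics/w7.png

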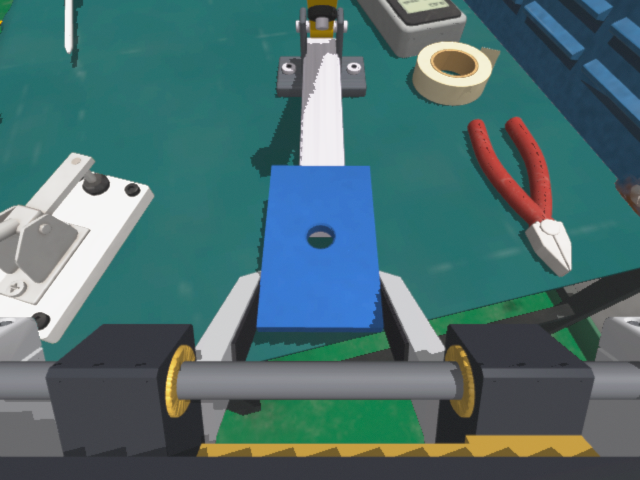

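The wrist view shows the plate gripped square and level at about (320,250), hole at (320,237), with the whole bed in front of it clear. Lift it, carry it over the clamp and hover above the pillar.

jog_arm(
  plan=[0,0,0.01,0,0,0,0,0,0.03,0,0,0,0,0,0.06,0,0,0,0,0,0.09,0,0,0,0,0,0.12,0,0,0,0,0,0.15,0,0,0,0,0.005,0.175,0,0,0,0.001,0.02,0.185,0,0,0,0.002,0.045,0.19,0,0,0,0.003,0.075,0.19,0,0,0,0.005,0.11,0.19,0,0,0,0.007,0.145,0.19,0,0,0,0.009,0.18,0.19,0,0,0,0.01,0.215,0.19,0,0,0,0.012,0.25,0.19,0,0,0,0.013,0.285,0.19,0,0,0,0.015,0.315,0.19,0,0,0,0.016,0.34,0.185,0,0,0,0.017,0.36,0.18,0,0,0],
)

```text
clock: 20.2
eef_pos: [564.8, 27.7, 202.0]
eef_rot: [3.136, -0.789, 1.337]
wrist_force: [0.4, 0.5, -1.0]
finger_gap: 59.7
finger_force: 40.0
```

jog_arm(
  plan=[0.001,0.02,-0.01,0,0,0,0.0015,0.038,-0.025,0,0,0,0.0018,0.05,-0.04,0,0,0,0.0018,0.0537,-0.049,0,0,0,0.0018,0.0537,-0.049,0,0,0,0.0018,0.0537,-0.049,0,0,0,0.0018,0.0537,-0.049,0,0,0],
)

```text
clock: 20.9
eef_pos: [567.2, 79.0, 152.0]
eef_rot: [3.138, -0.789, 1.334]
wrist_force: [0.3, -0.6, -0.7]
finger_gap: 59.3
finger_force: 40.0
```

Run:
```python
from h import *
s=manip.read_state();print({k:s[k].round(3) for k in('eef_pos','eef_rot','wrist_force')},s['clock'],s['finger_gap'])
T=[]
for n in('wrist','top','side'):
    p,d,c=snap(n,n[0]+'8');W=cloud(d,c)
    hsv=cv2.cvtColor(p,cv2.COLOR_RGB2HSV);H,S,V=[hsv[...,i].astype(int) for i in range(3)]
    b=(d>0)&(abs(W[...,0]-573)<80)&(abs(W[...,1]-95)<100)&(W[...,2]>100)
    q=W[b&(H>100)&(H<125)&(S>120)];o=W[b&(H>4)&(H<20)&(S>150)]
    if len(q)>50:
        A=np.c_[q[:,:2]-q[:,:2].mean(0),np.ones(len(q))];print(n,len(q),cv2.minAreaRect(q[:,:2].astype(np.float32)),np.linalg.lstsq(A,q[:,2],rcond=None)[0].round(3))
    if len(o)>10: print(' cap',len(o),o.min(0).round(1),o.max(0).round(1))
```

```text
{'eef_pos': array([567.216,  79.008, 151.988]), 'eef_rot': array([ 3.138, -0.789,  1.334]), 'wrist_force': array([ 0.289, -0.559, -0.672])} 20.9 59.31221967609047
wrist 18376 ((573.4412841796875, 102.68399047851562), (101.17726135253906, 61.62786865234375), 76.36201477050781) [1.00000e-03 3.00000e-03 1.69197e+02]
 cap 293 [570.4 116.2 128.7] [586.4 128.4 131.8]
top 2525 ((572.3870239257812, 98.13584899902344), (106.23863983154297, 60.57344055175781), 75.79159545898438) [-4.00000e-03 -1.00000e-03  1.68108e+02]
 cap 52 [574.2 103.6 126.6] [586.1 116.7 132.6]
side 2187 ((571.326904296875, 101.33805084228516), (101.27959442138672, 62.66365051269531), 75.96034240722656) [ 9.00000e-03 -1.60000e-02  1.67589e+02]
 cap 273 [547.8  85.1 124. ] [576.4 135.7 161.4]
```

View pics/s8.png

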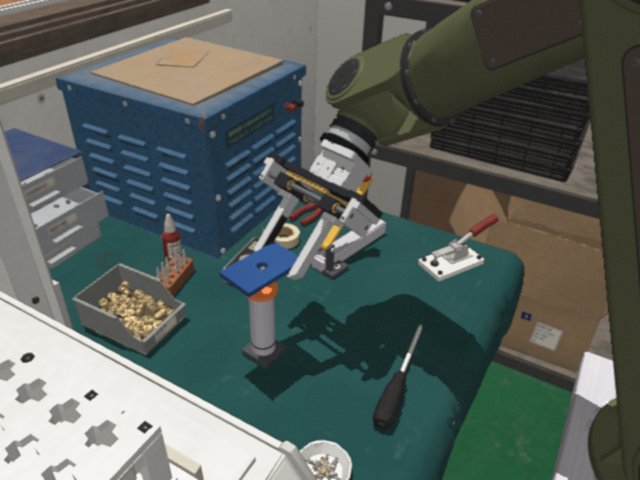

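The side view shows the plate level above the standing pillar, roughly centred at (262,266), bar still raised. Lowering it.

jog_arm(
  plan=[0,0,-0.008,0,0,0,0,0,-0.016,0,0,0,0,0,-0.022,0,0,0,0,0,-0.026,0,0,0,0,0,-0.027,0,0,0,0,0,-0.027,0,0,0,0,0,-0.027,0,0,0,0,0,-0.027,0,0,0],
)

```text
clock: 21.85
eef_pos: [566.9, 79.6, 124.2]
eef_rot: [3.139, -0.789, 1.334]
wrist_force: [-0.3, 0.2, -1.1]
finger_gap: 59.5
finger_force: 40.0
```

jog_arm(
  plan=[0,0,-0.0007,0,0,0,0,0,-0.0014,0,0,0,0,0,-0.0014,0,0,0,0,0,-0.0014,0,0,0],
)

```text
clock: 22.25
eef_pos: [566.8, 79.6, 122.5]
eef_rot: [3.14, -0.789, 1.333]
wrist_force: [-0.9, -0.4, -1.7]
finger_gap: 59.6
finger_force: 40.0
```

jog_arm(
  plan=[0,0,-0.0005,0,0,0,0,0,-0.001,0,0,0,0,0,-0.001,0,0,0,0,0,-0.001,0,0,0],
)

```text
clock: 22.65
eef_pos: [566.8, 79.7, 121.5]
eef_rot: [3.14, -0.789, 1.333]
wrist_force: [0.0, -0.2, -0.4]
finger_gap: 59.6
finger_force: 40.0
```

jog_arm(
  plan=[0,0,-0.0005,0,0,0,0,0,-0.0005,0,0,0,0,0,-0.0005,0,0,0],
)

```text
clock: 22.95
eef_pos: [566.8, 79.6, 121.1]
eef_rot: [3.14, -0.789, 1.333]
wrist_force: [0.0, 0.8, -2.2]
finger_gap: 59.9
finger_force: 40.0
```

jog_arm(
  plan=[0,0,-0.0004,0,0,0,0,0,-0.0008,0,0,0,0,0,-0.0008,0,0,0,0,0,-0.0008,0,0,0],
)

```text
clock: 23.35
eef_pos: [567.0, 79.7, 120.8]
eef_rot: [3.139, -0.789, 1.334]
wrist_force: [-2.6, -0.9, 5.0]
finger_gap: 59.5
finger_force: 40.0
```

Contact felt (5 N). Release and back out along the tool axis.

jog_arm(
  plan=[0,0,0,0,0,0,0,0,0,0,0,0,0,0,0,0,0,0,0,0,0,0,0,0,0,0,0,0,0,0,0,0,0,0,0,0],
  claw=0.094,
)

```text
clock: 23.95
eef_pos: [566.8, 79.6, 120.2]
eef_rot: [3.14, -0.789, 1.333]
wrist_force: [0.6, 0.1, 0.1]
finger_gap: 94.0
finger_force: 0.0
```

jog_arm(
  plan=[-0.0017,-0.0069,0.007,0,0,0,-0.005,-0.02,0.021,0,0,0,-0.01,-0.04,0.042,0,0,0,-0.017,-0.0686,0.0707,0,0,0,-0.0238,-0.096,0.099,0,0,0,-0.0306,-0.1235,0.127,0,0,0,-0.034,-0.137,0.141,0,0,0,-0.034,-0.137,0.141,0,0,0,-0.034,-0.137,0.141,0,0,0],
)

```text
clock: 24.85
eef_pos: [532.6, -57.3, 260.9]
eef_rot: [3.141, -0.789, 1.332]
wrist_force: [0.3, 0.4, -0.4]
finger_gap: 93.9
finger_force: 0.0
```

Run:
```python
from h import *
s=manip.read_state();print({k:s[k].round(3) for k in('eef_pos','eef_rot','wrist_force')},s['clock'],s['finger_gap'])
for n in('wrist','top','side'):
    p,d,c=snap(n,n[0]+'9');W=cloud(d,c)
    hsv=cv2.cvtColor(p,cv2.COLOR_RGB2HSV);H,S,V=[hsv[...,i].astype(int) for i in range(3)]
    b=(d>0)&(abs(W[...,0]-573)<80)&(abs(W[...,1]-103)<80)&(W[...,2]>100)
    q=W[b&(H>100)&(H<125)&(S>120)];sh=W[b|(d>0)&(abs(W[...,0]-573)<40)&(abs(W[...,1]-103)<40)&(W[...,2]>20)&(W[...,2]<110)]
    A=np.c_[q[:,:2]-q[:,:2].mean(0),np.ones(len(q))];print(n,len(q),cv2.minAreaRect(q[:,:2].astype(np.float32)),np.linalg.lstsq(A,q[:,2],rcond=None)[0].round(3))
    k=W[(d>0)&((H<5)|(H>174))&(S>150)&(W[...,2]>100)&(abs(W[...,0]-575)<50)&(abs(W[...,1]+229)<60)]
    if len(k)>10: print(' knob',k.mean(0).round(1),k.max(0).round(1))
```

```text
{'eef_pos': array([532.627, -57.274, 260.854]), 'eef_rot': array([ 3.141, -0.789,  1.332]), 'wrist_force': array([ 0.319,  0.448, -0.439])} 24.85 93.85186445323686
wrist 4181 ((572.6784057617188, 103.6259536743164), (102.13035583496094, 60.123046875), 76.13591766357422) [2.00000e-03 8.00000e-03 1.38148e+02]
top 2342 ((572.8475952148438, 101.66941833496094), (100.88883972167969, 60.295658111572266), 76.26081085205078) [5.0000e-03 3.0000e-03 1.3723e+02]
side 2264 ((570.4529418945312, 101.60423278808594), (102.91768646240234, 62.862709045410156), 76.72659301757812) [ 1.50000e-02 -1.20000e-02  1.36898e+02]
 knob [ 572.5 -222.3  156.9] [ 585.4 -214.9  166.1]
```

View pics/s9.png

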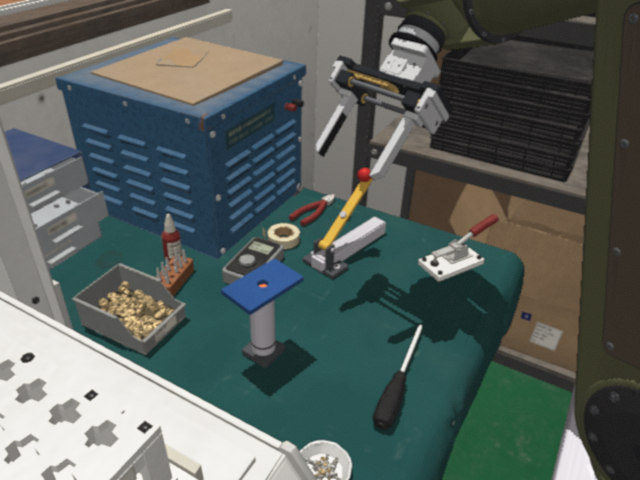

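The plate lies level and centred on the upright pillar (its hole at (263,284) shows the cap), the bar is up, and the gripper is clear. Handing in.

```bash
python3 -c "
from cell import manip
print(manip.sign_off())"
```

```text
the job is handed in; nothing more can be done
None
```

The stand is made up and handed in at about 25 s of the 69 s allowed: the pillar is upright, the bar is raised, and the plate lies level on top, centred to within about 2–3 mm. The gripper has let go and is clear; the meter, tape roll and cutters were never touched. No verdict came back at hand-in.

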